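# Square a carton in the length gauge and hold the sprung pointer at its limit band

## Robot

A 7-joint arm with a two-finger parallel gripper is mounted at the origin on a cart in front of the work surface, level with it; the furniture and walls round the work are solid. World frame = base frame: x ahead of the robot, y to its left, z up, the work surface at z = 0. Lengths are in m, angles in rad, forces in N, time in s.
With the tool pointing down it reaches from about 0.425 to 0.8 m from the base axis. Payload 8.3 kg.
Tool frame: the origin (TCP) lies midway between the tips of the shut fingers; the grasp point (between the pads) lies 19 mm behind it; z points along the fingers, y is the line along which they close (so a half turn about z gives the same grasp; the last joint's range is limited). The gripper opens to 85 mm and grips with 20 to 120 N. Pads are 22 mm wide; open, the fingers measure 114 mm over their backs; the gripper's body (76 mm by 85 mm) begins 54 mm behind the grasp point. The pads swing forward as they close: fully open they stand 13 mm farther back than shut.
Start: joints at [-0.063, 0.383, 0.016, 1.37, -0.006, 1.388, -0.046], TCP at [0.625, 0, 0.231] pointing down, gripper open.
Joint ranges: [-2.95, 2.95], [-0.25, 2.06], [-1.52, 1.56], [0.18, 2.33], [-1.44, 4.58], [0.02, 2.06], [-3.01, 3.01]. Speed limits (rad/s): [2.39, 2.39, 3.01, 3.01, 3.14, 3.14, 3.14].

## Interface

Orientations are given as a unit quaternion [x, y, z, w].
In Python, from bench import get_state, optics, job_done, spotter gives the robot as it stands.
- The arm moves only by the tool move_arm, never from a script. Its argument "motion" is a list of rows, each a list of 6 numbers: the shift along the world's x, y, z as a fraction of full scale, then the turn, a rotation vector about the world's x, y, z as a fraction of full scale. In form: [[x, y, z, ax, ay, az], ...]. A call has 1 to 12 rows; each row is the pose to reach, as a shift and turn from the pose commanded when the call began, turning the shorter way round; what a row does not reach only later rows make up. Full scale, the value 1, is 0.3 m for a shift and pi rad for a turn. A row lasts 1/10 s, in which the tool goes at most 50 mm and 8.59 degrees, less where a joint would pass 70% of its speed; a pose out of reach is approached as far as the arm can. A call with a number of a shift or a turn outside -1 to 1 is refused whole. A call with a gripper value outside its range is refused whole. "claw" is the opening, from -1 (shut) to 1 (fully open), set as the call begins (left out, the last holds). The fingers move at their own pace and stop on an object; "grip_force" is the grip in N (left out, the last holds). Time passes only in rows, so rows that repeat a pose let the fingers close. It gives the time, the measured TCP pose, the force, the opening and the grip force at its end, in the units of the state.
- get_state(): the state, without advancing time (a new reading comes with each control period).
- optics.capture(name): name is "scene" or "side" or "wrist"; returns the picture (384x512x3 uint8, red, green, blue); there is no depth.
- optics.camera_params(name): a dict with "camera_matrix" (3x3 intrinsics, pixels), "R" (3x3) and "t" (3): a world point X has camera coordinates R X + t; the wrist camera has in their place "tool_from_camera" (4x4, takes a point from camera to tool coordinates, whose origin is the TCP and whose axes are the flange's). Camera axes: x right, y down, z forward; pixel columns grow to the right and rows downward; lengths in m; the calibration is good to about 2 mm. A picture is of the moment at which its call begins: read the wrist's pose just before it. camera_params takes no time and is no camera call.
- job_done(): hands the job in; it is judged then, once.
Trained networks look in the newest picture that a camera, given by its name, has taken for a name from the list of things; names that differ only in an ending like _2 or _b are one class to them, and where a whole thing is asked for, a point or a joint stands for the part that bears it (a point fixed in the world has none). Each returns a list of dicts, best first, with "confidence" (0 to 1); they miss things now and then, are a little off and sometimes report something else, mostly with a low value. They report only what shows in the picture. A call takes as long as a camera call.
- spotter.find_in(camera, name): "box" ([left, top, width, height] in pixels, round what is visible of it).
- spotter.regions_of(camera, name): "mask" (384x512 bool, what is visible of it) and "box" ([left, top, width, height] in pixels, round what is visible of it).
- spotter.mark_of(camera, name): "location" ([row, column] in pixels: a listed point, or the origin of a listed thing).
The state is a dict: "clock": time; "qpos": joint angles; "joint_vel": joint speeds; "joint_efforts": joint torques, N m; "eef_pos": TCP position; "tcp_rot": TCP orientation; "contact_force": force on the tool from outside, world axes, zero at the start; "ft_torque": the same for the moment, N m; "opening": opening from 0.0 (shut) to 1.0 (fully open); "finger_force": force on a finger pad.
Only numpy, scipy, OpenCV 4.12 (cv2) and the standard library are available. Lean on these libraries where they do the work, as an engineer would, in place of code of your own. Each camera call takes 0.05 s, during which the arm holds its last target. There are 200 camera calls.

## Task

Push the green-and-white carton into the corner of the length gauge so that it lies flat with its long side flush against the side fence and its end flush against the end fence. Then pull the sprung pointer rod out by its orange knob until its black pointer stands within the red band of the limit clip, and finish while still holding it there, at rest, for the reading. The carton stays flush in its corner, and the stamp, the small dark-blue carton and the jar beside the gauge stay where they are.

Things in the scene. Friction and masses are not known exactly. Their poses are not given: they have to be found in the camera images.
- gauge: Length gauge, fixed: grey bed 260 x 220 mm (x, y), top 10 mm above the table. Origin: centre of the underside; turned up to 0.3 rad. Pale metal fences 22 mm high (tops at 32 mm): end fence 12 mm thick, face to -x at gauge x +70 (y -40 to 110 mm); side fence 14 mm thick, face to +y at gauge y -40 (x -90 to 82). Beyond the side fence, at y -84, a tube at x 24 to 128 mm, top 49 mm, holds the rod.
- corner (a point): Inner corner of the fences at bed level (10 mm above the table), axes as the gauge: the end fence's face is its plane x = 0, the side fence's face is its plane y = 0; the carton belongs at x < 0, y > 0.
- carton: Loose green-and-white carton lying flat on the bed, 91 (x) x 53 (y) x 36 mm high, 0.08 to 0.17 kg. Origin: centre of its underside, z up. Starts askew by up to 0.35 rad, long axis roughly along gauge x, centre 25 to 60 mm short of flush with the end fence and 30 to 55 mm off the side fence. Flush, its centre is at corner x -45.5, y +26.5 mm, long axis along gauge x.
- pointer_rod: Sliding telescoping rod, 11 mm diameter; a 22 mm aluminium head on its outer end carries the orange knob and black pointer. Slides only along gauge x: out toward -x, up to 90 mm. An inner spring draws it back (2.4 N when in, plus 80 N/m: 5.5 to 8 N at the band); let go, it runs back. Starts fully in. Origin on the rod axis, 36 mm above the table; axes as the gauge.
- knob (a point): Middle height of the upright orange knob where to grip it: cylinder of 22 mm diameter, 40 mm tall, 50 to 90 mm above the table (this point 74 mm above it), on the rod's head, free all round.
- pointer (a point): Tip of the flat black pointer (2 mm wide) that reaches from the rod's head over the side fence, 40 mm above the table. It moves with the rod. Fully in, it stands at gauge x = +10 mm, 60 mm from the end fence's face.
- band (a point): Centre of the red band, 10 mm wide along gauge x, on the white limit clip (30 mm long) fixed on the side fence, 35 mm above the table; axes as the gauge. It stands 98 to 130 mm from the end fence's face, so the rod must come out 38 to 70 mm. The pointer is on the mark when its tip has the same gauge x as this point.
- stamp: Bystander: wooden rubber stamp, 28 x 56 x 73 mm, upright on the table behind the gauge on its right; origin at the centre of its underside.
- blue_carton: Bystander: small dark-blue and white carton, 41 x 33 x 52 mm, upright at the left of the gauge; origin at the centre of its underside.
- jar: Bystander: clear round jar of coloured caps, 63 mm diameter, 60 mm high, at the left of the gauge; origin at the centre of its underside.

How it is judged:
By the outcome, as a careful person would: the job done as asked, in the order asked, and still so for the second after the job is handed in, while the arm keeps its last pose, push and grip.
It also fails if it takes over 58 s, if anything falls off the work surface, if the arm or the gripper's body presses on something with over 40 N, if the wrist force passes 120 N, or if a joint passes its speed limit or range.

## Working session

There is one attempt and no reset: what is moved stays moved. The work goes in short steps, Python scripts to look and compute and a tool call to move; the robot and the scene stay as the last step left them, time stands still between calls to the robot, and variables do not carry over. Pictures are saved under pics/ and viewed, at most 10 in all, crops included, and the job is handed in when it is done.

Besides the shell and the picture viewer there is one more tool, called after "Emit:" by a JSON object that holds its "api" and its "payload". move_arm: Moves the arm, as the interface text tells. Its arguments: {"type":"object","properties":{"motion":{"type":"array","items":{"type":"array","items":{"type":"number"}}},"claw":{"type":"number"},"grip_force":{"type":"number"}},"required":["motion"]}

```bash
ls; mkdir -p pics; python3 - <<'E'
from bench import get_state, optics, spotter
import cv2,numpy as np
s=get_state();print(s['clock'],s['eef_pos'],s['tcp_rot'],s['opening'])
ims=[]
for c in ['scene','side','wrist']:
    im=optics.capture(c);cv2.imwrite(f'pics/{c}0.png',im[...,::-1]);ims.append(im)
    p=optics.camera_params(c);print(c,{k:np.round(v,4).tolist() for k,v in p.items()})
    for n in ['corner','carton','knob','pointer','band','gauge','stamp','jar','blue_carton','pointer_rod']:
        r=spotter.mark_of(c,n)
        print(c,n,[(np.round(q['location'],1).tolist(),round(q['confidence'],2)) for q in r[:2]])
cv2.imwrite('pics/both0.png',cv2.resize(np.vstack([np.hstack(ims[:2]),np.hstack([ims[2],ims[2]*0])])[:, :],(800,600))[...,::-1])
print(get_state()['clock'])
E
```

```text
pics
0.0 [6.24478428e-01 1.80178240e-05 2.30271645e-01] [ 7.07098473e-01  7.07114385e-01 -7.18101062e-04 -6.92738243e-04] 0.9989723096682626
scene {'camera_matrix': [[413.2227, 0.0, 248.199], [0.0, 413.2227, 194.1485], [0.0, 0.0, 1.0]], 'R': [[0.8465, -0.5323, -0.0101], [-0.2299, -0.3485, -0.9087], [0.4802, 0.7715, -0.4174]], 't': [-0.4604, 0.2436, 0.7762]}
scene corner [([231.8, 269.3], 0.66)]
scene carton [([229.0, 223.8], 0.64)]
scene knob [([222.5, 253.2], 0.8)]
scene pointer [([230.8, 267.9], 0.36)]
scene band [([231.2, 225.2], 0.41)]
scene gauge [([233.7, 238.0], 0.77)]
scene stamp [([237.5, 361.2], 0.62), ([230.2, 235.6], 0.48)]
scene jar [([198.1, 199.6], 0.84)]
scene blue_carton [([199.5, 159.4], 0.89)]
scene pointer_rod [([235.4, 253.8], 0.83), ([240.2, 357.9], 0.21)]
side {'camera_matrix': [[481.4904, 0.0, 251.7203], [0.0, 481.4904, 183.4941], [0.0, 0.0, 1.0]], 'R': [[-0.9462, -0.3233, 0.0084], [-0.2243, 0.6372, -0.7373], [0.233, -0.6996, -0.6755]], 't': [0.5903, 0.1021, 1.3469]}
side corner [([168.9, 259.5], 0.86)]
side carton [([193.3, 283.3], 0.76)]
side knob [([153.3, 
[... 232 characters left out ...]
on [([271.7, 281.2], 0.86), ([175.2, 297.1], 0.52)]
side pointer_rod [([161.4, 285.8], 0.74)]
wrist {'camera_matrix': [[281.2131, 0.0, 252.9822], [0.0, 281.2131, 191.0931], [0.0, 0.0, 1.0]], 'tool_from_camera': [[0.0005, -0.9482, -0.3177, 0.082], [1.0, 0.0005, 0.0, -0.0001], [0.0002, -0.3177, 0.9482, -0.1425], [0.0, 0.0, 0.0, 1.0]]}
wrist corner [([167.7, 238.7], 0.73), ([163.4, 189.9], 0.68)]
wrist carton [([102.5, 163.9], 0.84)]
wrist knob [([210.7, 179.6], 0.97)]
wrist pointer [([164.8, 187.4], 0.83)]
wrist band [([161.4, 135.8], 0.84)]
wrist gauge [([127.1, 189.8], 0.7)]
wrist stamp [([252.2, 356.9], 0.75)]
wrist jar []
wrist blue_carton []
wrist pointer_rod [([196.9, 187.9], 0.94)]
1.65
```

View pics/both0.png

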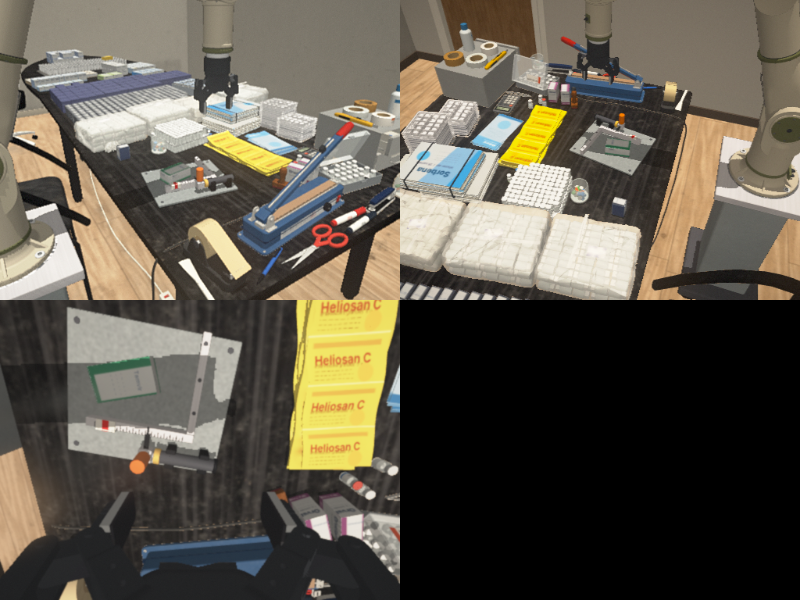

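```bash
python3 - <<'E'
import cv2
im=cv2.imread('pics/wrist0.png')[0:235,70:330]
cv2.imwrite('pics/w0c.png',cv2.resize(im,None,fx=2.5,fy=2.5,interpolation=cv2.INTER_CUBIC))
E
```

```text
(no output)
```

View pics/w0c.png

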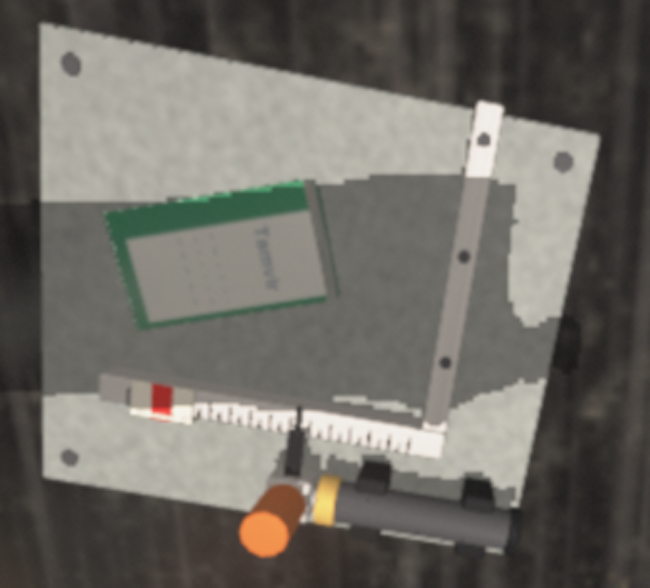

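```bash
cat > h.py <<'E'
import numpy as np, cv2
from scipy.spatial.transform import Rotation as R
from scipy.optimize import least_squares
from bench import get_state, optics, spotter
def wcam(s):
    p=optics.camera_params('wrist'); T=np.eye(4); T[:3,:3]=R.from_quat(s['tcp_rot']).as_matrix(); T[:3,3]=s['eef_pos']
    M=np.linalg.inv(T@p['tool_from_camera']); return p['camera_matrix'],M[:3,:3],M[:3,3]
def proj(cam,X):
    K,r,t=cam; c=(np.atleast_2d(X)@r.T+t)@K.T; return c[:,:2]/c[:,2:]
def unproj(cam,uv,z):
    K,r,t=cam; uv=np.atleast_2d(uv); d=np.c_[uv,np.ones(len(uv))]@np.linalg.inv(K).T@r; o=-r.T@t
    return o+d*((z-o[2])/d[:,2])[:,None]
def place(p,X):
    c,s=np.cos(p[2]),np.sin(p[2]); X=np.atleast_2d(X); return np.c_[p[0]+c*X[:,0]-s*X[:,1],p[1]+s*X[:,0]+c*X[:,1],X[:,2]]
def fit(cam,uv,X,p0):
    r=least_squares(lambda p:(proj(cam,place(p,X))-uv).ravel(),p0); return r.x,np.round(r.fun.reshape(-1,2),1)
def inv(p,W):
    c,s=np.cos(p[2]),np.sin(p[2]); d=np.atleast_2d(W)[:,:2]-p[:2]; return np.c_[d[:,0]*c+d[:,1]*s,-d[:,0]*s+d[:,1]*c]
E
python3 - <<'E'
from h import *
s=get_state();cam=wcam(s)
f=lambda L:np.array(L)/2.5+[70,0]
# bed corners, end fence top? , pointer tip on top
uv=f([[40,23],[600,135],[43,478],[520,510]])
X=np.array([[-130,110,10],[130,110,10],[-130,-110,10],[130,-110,10]])/1e3
g,r=fit(cam,uv,X,[.55,.1,0]);print('gauge',g,r.tolist())
cv=f([[105,212],[307,181],[327,297],[142,328]])
a,b=.0455,.0265
c,r=fit(cam,cv,np.array([[-a,b,.046],[a,b,.046],[a,-b,.046],[-a,-b,.046]]),[.5,.1,0]);print('carton',c,r.tolist(),inv(g,[c[:2]]),c[2]-g[2])
for n,u,z in [('band',[161,401],.035),('pointer',[299,408],.040),('knobtop',[264,535],.09)]:
    w=unproj(cam,f([u]),z);print(n,w,inv(g,w)*1e3)
# knots for spotter-based marks: two-view triangulation-ish check, corner, fences
sc={}
for n in ['scene','side']:
    p=optics.camera_params(n);sc[n]=(p['camera_matrix'],p['R'],p['t'])
for n,z,lst in [('gauge',0,{'scene':[233.7,238],'side':[187.9,271.3]}),('corner',.01,{'scene':[231.8,269.3],'side':[168.9,259.5]}),('knob',.074,{'scene':[222.5,253.2],'side':[153.3,281.7]}),('jar',0,{'scene':[198.1,199.6],'side':[249.7,230.6]}),('blue',0,{'scene':[199.5,159.4],'side':[271.7,281.2]}),('stamp',0,{'scene':[237.5,361.2],'side':[134.9,222.6]})]:
    for k,v in lst.items(): w=unproj(sc[k],[v[::-1]],z);print(n,k,np.round(w,4),np.round(inv(g,w)*1e3,1))
print('wrist stamp',unproj(cam,[[356.9,252.2]],0))
for n,gx in [('corner',[70,-40,10]),('pointer',[10,-40,40]),('knob',[10,-84,74])]:
    print(n,proj(cam,place(g,np.array([gx])/1e3)))
E
```

```text
gauge [ 0.54712316  0.04865184 -0.15336286] [[-2.2, -2.1], [1.1, -7.3], [2.3, 0.1], [-1.0, 14.1]]
carton [0.519187   0.07594944 0.14967439] [[-0.8, -0.9], [0.1, -1.9], [2.2, 1.8], [-1.5, 1.5]] [[-0.03177831  0.02270961]] 0.30303724800926746
band [[0.47951423 0.00817277 0.035     ]] [[-60.63171899 -50.33206632]]
pointer [[0.54807685 0.00585352 0.04      ]] [[  7.48046869 -42.15030778]]
knobtop [[ 0.54023662 -0.03946628  0.09      ]] [[  6.6554207  -88.13587588]]
gauge scene [[0.542  0.0468 0.    ]] [[-4.8 -2.7]]
gauge side [[0.5443 0.052  0.    ]] [[-3.3  2.9]]
corner scene [[ 0.6055 -0.0038  0.01  ]] [[ 65.7 -42.9]]
corner side [[ 0.6012 -0.0077  0.01  ]] [[ 62.1 -47.4]]
knob scene [[ 0.5346 -0.0382  0.074 ]] [[  0.9 -87.8]]
knob side [[ 0.5388 -0.0268  0.074 ]] [[  3.3 -75.8]]
jar scene [[0.5546 0.2982 0.    ]] [[-30.8 247.7]]
jar side [[0.5749 0.3142 0.    ]] [[-13.1 266.7]]
blue scene [[0.4469 0.357  0.    ]] [[-146.1  289.5]]
blue side [[ 0.4298  0.3389 -0.    ]] [[-160.3  268.9]]
stamp scene [[ 0.7942 -0.1408  0.    ]] [[ 273.1 -149.5]]
stamp side [[ 0.7774 -0.1446 -0.    ]] [[ 257.1 -155.8]]
wrist stamp [[ 0.78201682 -0.14045186  0.        ]]
corner [[241.87864793 163.65641221]]
pointer [[191.82809724 161.79182038]]
knob [[182.42230816 205.59482221]]
```

```bash
python3 - <<'E'
from h import *
s=get_state();cam=wcam(s)
f=lambda L:np.array(L)/2.5+[70,0]
uv=f([[40,23],[600,135],[43,478],[478,100],[503,104],[299,408]])
X=np.array([[-130,110,10],[130,110,10],[-130,-110,10],[70,110,32],[82,110,32],[10,-44,40]])/1e3
g,r=fit(cam,uv,X,[.55,.1,0]);print('gauge',g.tolist(),r.tolist())
cv=f([[105,212],[307,181],[327,297],[142,328]])
a,b=.0455,.0265
c,r=fit(cam,cv,np.array([[-a,b,.046],[a,b,.046],[a,-b,.046],[-a,-b,.046]]),[.5,.1,0]);print('carton',c,r.tolist(),inv(g,[c[:2]]),c[2]-g[2])
for n,u,z in [('band',[161,401],.035),('pointer',[299,408],.040),('knobtop',[264,535],.09),('endfence bottom top',[424,425],.032),('side fence left',[100,375],.032)]:
    w=unproj(cam,f([u]),z);print(n,w,inv(g,w)*1e3)
E
```

```text
gauge [0.5453451212955251, 0.045384082431307565, -0.17657111535187772] [[-1.0, -1.4], [0.9, -1.0], [-0.5, -0.0], [-0.1, -0.7], [0.7, -0.2], [-0.2, 4.5]]
carton [0.519187   0.07594944 0.14967439] [[-0.8, -0.9], [0.1, -1.9], [2.2, 1.8], [-1.5, 1.5]] [[-0.03112037  0.02549532]] 0.3262455008405439
band [[0.47951423 0.00817277 0.035     ]] [[-58.27098323 -48.19626829]]
pointer [[0.54807685 0.00585352 0.04      ]] [[  9.6329946  -38.43609013]]
knobtop [[ 0.54023662 -0.03946628  0.09      ]] [[  9.87531768 -84.42842054]]
endfence bottom top [[ 0.60813396 -0.0046134   0.032     ]] [[ 70.5948919  -38.19093216]]
side fence left [[0.45013357 0.02043066 0.032     ]] [[-89.34799217 -41.28982628]]
```

Emit:
{"api": "move_arm", "payload": {"motion": [[-0.313,0.465,-0.3,0,0,-0.0562],[-0.313,0.465,-0.3,0,0,-0.0562],[-0.313,0.465,-0.3,0,0,-0.0562],[-0.313,0.465,-0.3,0,0,-0.0562],[-0.313,0.465,-0.3,0,0,-0.0562],[-0.313,0.465,-0.5,0,0,-0.0562],[-0.313,0.465,-0.6,0,0,-0.0562],[-0.313,0.465,-0.7,0,0,-0.0562],[-0.313,0.465,-0.7,0,0,-0.0562],[-0.313,0.465,-0.7,0,0,-0.0562]], "claw": 0, "grip_force": 30}}

```text
clock: 2.65
eef_pos: [0.5315, 0.1393, 0.0219]
tcp_rot: [0.767, 0.642, -0.0, -0.0]
contact_force: [1.1, -0.0, 0.5]
opening: 0.497
finger_force: 0.0
```

Emit:
{"api": "move_arm", "payload": {"motion": [[-0.003,-0.0164,0,0,0,0],[-0.006,-0.033,0,0,0,0],[-0.009,-0.049,0,0,0,0],[-0.0117,-0.0656,0,0,0,0],[-0.0146,-0.082,0,0,0,0],[-0.0175,-0.0984,0,0,0,0],[-0.0205,-0.115,0,0,0,0],[-0.0234,-0.131,0,0,0,0],[-0.0263,-0.148,0,0,0,0],[-0.0293,-0.164,0,0,0,0],[-0.0322,-0.1805,0,0,0,0],[-0.0351,-0.197,0,0,0,0]]}}

```text
clock: 3.85
eef_pos: [0.5204, 0.0801, 0.0213]
tcp_rot: [0.767, 0.642, -0.0, -0.0]
contact_force: [0.1, 1.0, 0.7]
opening: 0.501
finger_force: 0.4
```

```bash
python3 - <<'E'
from h import *
s=get_state();print(s['clock'],s['eef_pos'],s['contact_force']);g=[.54535,.04538,-.17657];print(inv(g,[s['eef_pos']])*1e3)
cv2.imwrite('pics/w1.png',optics.capture('wrist')[...,::-1])
E
```

```text
3.85 [0.52041256 0.08010494 0.02125836] [0.1252353  0.99344912 0.74099651]
[[-30.64928615  29.80467921]]
```

View pics/w1.png

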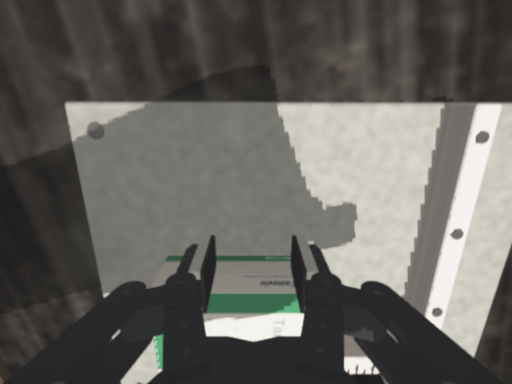

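Emit:
{"api": "move_arm", "payload": {"motion": [[-0.0012,-0.0066,0,0,0,0],[-0.0023,-0.013,0,0,0,0],[-0.0035,-0.0197,0,0,0,0],[-0.0041,-0.023,0,0,0,0],[-0.0041,-0.023,0,0,0,0]]}}

```text
clock: 4.4
eef_pos: [0.5195, 0.0745, 0.0214]
tcp_rot: [0.766, 0.642, 0.001, -0.0]
contact_force: [1.3, 4.1, -0.4]
opening: 0.5
finger_force: 2.2
```

Emit:
{"api": "move_arm", "payload": {"motion": [[-0.0009,-0.005,0,0,0,0],[-0.0009,-0.005,0,0,0,0]]}}

```text
clock: 4.6
eef_pos: [0.5196, 0.0744, 0.0217]
tcp_rot: [0.766, 0.643, 0.001, -0.001]
contact_force: [1.7, 8.6, -0.2]
opening: 0.497
finger_force: 4.4
```

Emit:
{"api": "move_arm", "payload": {"motion": [[0.018,0.098,0,0,0,0],[0.018,0.098,0.12,0,0,0],[0.018,0.098,0.25,0,0,0],[-0.13,0.02,0.25,0,0,0],[-0.279,-0.063,0.25,0,0,0],[-0.279,-0.063,0.25,0,0,0],[-0.279,-0.063,0.12,0,0,0],[-0.279,-0.063,0,0,0,0],[-0.279,-0.063,0,0,0,0]], "claw": -1}}

```text
clock: 5.5
eef_pos: [0.4316, 0.0519, 0.0178]
tcp_rot: [0.767, 0.642, -0.004, -0.002]
contact_force: [0.6, -0.6, -0.7]
opening: 0.004
finger_force: 0.0
```

```bash
python3 - <<'E'
from h import *
s=get_state();print(s['clock'],s['eef_pos'],s['contact_force'],s['opening']);g=[.54535,.04538,-.17657];print(inv(g,[s['eef_pos']])*1e3)
cv2.imwrite('pics/w2.png',optics.capture('wrist')[...,::-1])
E
```

```text
5.5 [0.43157383 0.05190354 0.01775161] [ 0.64261493 -0.6344645  -0.66365982] 0.0038214260852521193
[[-113.15306294  -13.56312129]]
```

View pics/w2.png

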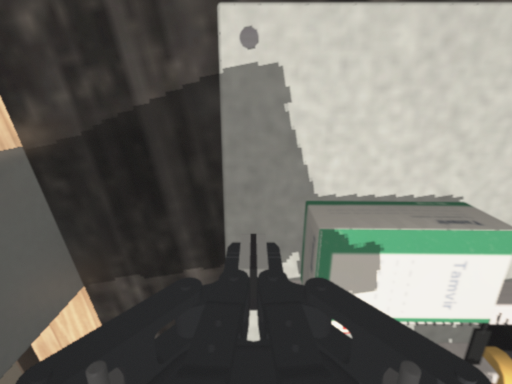

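Emit:
{"api": "move_arm", "payload": {"motion": [[0.0197,-0.0035,0,0,0,0],[0.0394,-0.007,0,0,0,0],[0.0591,-0.0105,0,0,0,0],[0.0788,-0.014,0,0,0,0],[0.0984,-0.0176,0,0,0,0],[0.118,-0.021,0,0,0,0],[0.138,-0.0246,0,0,0,0],[0.1575,-0.028,0,0,0,0],[0.177,-0.0316,0,0,0,0],[0.197,-0.035,0,0,0,0],[0.2165,-0.0386,0,0,0,0]]}}

```text
clock: 6.65
eef_pos: [0.5008, 0.0415, 0.0212]
tcp_rot: [0.767, 0.642, -0.0, -0.0]
contact_force: [-1.4, 1.4, 0.5]
opening: -0.001
finger_force: 0.5
```

Emit:
{"api": "move_arm", "payload": {"motion": [[0.0098,-0.0018,0,0,0,0],[0.0197,-0.0035,0,0,0,0],[0.0263,-0.0047,0,0,0,0],[0.0295,-0.0053,0,0,0,0],[0.0295,-0.0053,0,0,0,0]]}}

```text
clock: 7.15
eef_pos: [0.5088, 0.04, 0.0212]
tcp_rot: [0.767, 0.642, -0.0, -0.0]
contact_force: [-1.3, 0.6, -0.2]
opening: 0.0
finger_force: 0.9
```

Emit:
{"api": "move_arm", "payload": {"motion": [[0.0066,-0.0012,0,0,0,0],[0.0098,-0.0018,0,0,0,0],[0.0131,-0.0023,0,0,0,0],[0.0131,-0.0023,0,0,0,0]]}}

```text
clock: 7.55
eef_pos: [0.509, 0.04, 0.0205]
tcp_rot: [0.766, 0.642, -0.003, -0.003]
contact_force: [-16.9, 1.5, 12.7]
opening: -0.001
finger_force: 8.8
```

Emit:
{"api": "move_arm", "payload": {"motion": [[-0.098,0.0176,0,0,0,0],[-0.098,0.0176,0.15,0,0,0],[-0.098,0.0176,0.3,0,0,0],[0,0,0.45,0,0,0],[0.11,-0.03,0.6,0,0,0],[0.11,-0.03,0.7,0,0,0],[0.11,-0.03,0.7,0,0,0],[0.11,-0.03,0.7,0,0,0]], "claw": 0}}

```text
clock: 8.35
eef_pos: [0.5468, 0.0303, 0.2322]
tcp_rot: [0.767, 0.642, 0.001, 0.001]
contact_force: [0.4, 0.5, -0.5]
opening: 0.502
finger_force: 0.0
```

```bash
python3 - <<'E'
from h import *
s=get_state();print(s['clock'],s['eef_pos'].tolist(),s['tcp_rot'].tolist(),s['contact_force'])
im=optics.capture('wrist')[...,::-1];cv2.imwrite('pics/w3.png',im)
cam=wcam(s);g=[.54535,.04538,-.17657]
d=im.copy()
for X in [[70,-40,10],[-130,110,10],[-130,-110,10],[130,110,10],[70,110,32],[-90,-40,32],[-58,-47,35],[10,-40,40],[10,-84,90]]: print(X,proj(cam,place(g,np.array([X])/1e3)).round(1))
E
```

```text
8.35 [0.5468164058085245, 0.03028953069693975, 0.23217085852466002] [0.7667480298599939, 0.641946935288297, 0.0010737265483724218, 0.0006618844917269433] [ 0.43950937  0.53458386 -0.48015075]
[70, -40, 10] [[301.5 180.8]]
[-130, 110, 10] [[139.1  58.9]]
[-130, -110, 10] [[158.9 227.9]]
[130, 110, 10] [[359.1  59.1]]
[70, 110, 32] [[312.2  56.5]]
[-90, -40, 32] [[179.  185.7]]
[-58, -47, 35] [[204.  191.7]]
[10, -40, 40] [[257.5 187.6]]
[10, -84, 90] [[258.  238.2]]
```

```bash
python3 - <<'E'
import cv2
im=cv2.imread('pics/w3.png')[40:260,130:370]
cv2.imwrite('pics/w3c.png',cv2.resize(im,None,fx=2.7,fy=2.7,interpolation=cv2.INTER_CUBIC))
E
```

```text
(no output)
```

View pics/w3c.png

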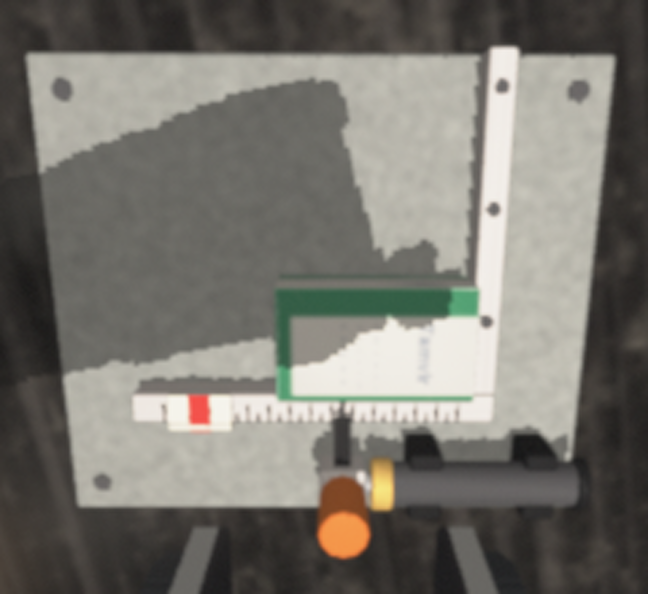

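Emit:
{"api": "move_arm", "payload": {"motion": [[0.09,0.203,-0.15,0,0,0],[0.09,0.203,-0.3,0,0,0],[0.09,0.203,-0.45,0,0,0],[0.09,0.203,-0.6,0,0,0],[0.09,0.203,-0.7,0,0,0],[0.09,0.203,-0.7,0,0,0],[0.084,0.17,-0.7,0,0,0],[0.079,0.144,-0.7,0,0,0],[0.0767,0.128,-0.7,0,0,0],[0.0755,0.1215,-0.7,0,0,0],[0.0745,0.1165,-0.7,0,0,0],[0.0745,0.1165,-0.7,0,0,0]], "claw": -0.3}}

```text
clock: 9.6
eef_pos: [0.5689, 0.0654, 0.022]
tcp_rot: [0.767, 0.642, 0.001, 0.0]
contact_force: [0.7, 0.8, -0.4]
opening: 0.351
finger_force: 0.0
```

Emit:
{"api": "move_arm", "payload": {"motion": [[-0.0009,-0.005,0,0,0,0],[-0.0018,-0.0098,0,0,0,0],[-0.0018,-0.0098,0,0,0,0]]}}

```text
clock: 9.9
eef_pos: [0.5687, 0.0654, 0.0219]
tcp_rot: [0.766, 0.643, 0.002, -0.001]
contact_force: [2.0, 8.2, 1.5]
opening: 0.35
finger_force: 3.8
```

```bash
python3 - <<'E'
from h import *
cam=wcam(dict(tcp_rot=np.array([7.07098473e-01,7.07114385e-01,-7.18e-04,-6.93e-04]),eef_pos=np.array([.62448,0,.23027])))
for z in (.03,.06,.1): print(z,unproj(cam,[[180,313],[370,310]],z).round(3).tolist())
E
```

```text
0.03 [[0.514, -0.226, 0.03], [0.799, -0.22, 0.03]]
0.06 [[0.524, -0.199, 0.06], [0.784, -0.194, 0.06]]
0.1 [[0.537, -0.163, 0.1], [0.763, -0.158, 0.1]]
```

Emit:
{"api": "move_arm", "payload": {"motion": [[0.018,0.098,0,0,0,0],[0.018,0.098,0.12,0,0,0],[0.018,0.098,0.28,0,0,0],[0.018,0.098,0.44,0,0,0],[0.018,0.098,0.493,0,0,0]], "claw": 0.1}}

```text
clock: 10.4
eef_pos: [0.5755, 0.0922, 0.1749]
tcp_rot: [0.767, 0.642, 0.003, 0.002]
contact_force: [0.2, -0.2, 0.5]
opening: 0.555
finger_force: 0.0
```

Emit:
{"api": "move_arm", "payload": {"motion": [[-0.038,-0.145,0,0,0,0],[-0.075,-0.29,0,0,0,0],[-0.112,-0.436,0,0,0,0],[-0.112,-0.436,0,0,0,0],[-0.112,-0.436,-0.12,0,0,0],[-0.112,-0.436,-0.24,0,0,0],[-0.112,-0.436,-0.34,0,0,0],[-0.112,-0.436,-0.38,0,0,0],[-0.112,-0.436,-0.38,0,0,0]]}}

```text
clock: 11.3
eef_pos: [0.5383, -0.0389, 0.0536]
tcp_rot: [0.767, 0.642, -0.001, -0.001]
contact_force: [0.3, 0.7, -0.1]
opening: 0.548
finger_force: 0.0
```

```bash
python3 - <<'E'
from h import *
s=get_state();print(s['clock'],s['eef_pos'].tolist(),s['contact_force'],s['opening'])
g=[.54535,.04538,-.17657];print(inv(g,[s['eef_pos']])*1e3)
im=optics.capture('wrist')[...,::-1];cv2.imwrite('pics/w4.png',im)
E
```

```text
11.3 [0.5383424993107325, -0.038902462879863826, 0.05356768922928168] [ 0.32096329  0.73161021 -0.0623498 ] 0.548334016005258
[[  7.90599904 -84.20293222]]
```

View pics/w4.png

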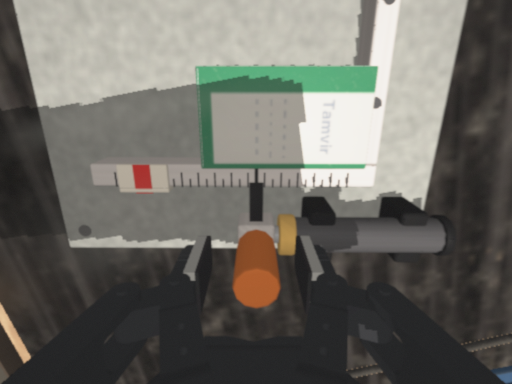

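Emit:
{"api": "move_arm", "payload": {"motion": [[0,0,0,0,0,0],[0,0,0,0,0,0],[0,0,0,0,0,0],[0,0,0,0,0,0],[0,0,0,0,0,0],[0,0,0,0,0,0]], "claw": -1, "grip_force": 50}}

```text
clock: 11.95
eef_pos: [0.5399, -0.0389, 0.0571]
tcp_rot: [0.767, 0.642, 0.001, 0.0]
contact_force: [-5.3, 1.7, 6.7]
opening: 0.244
finger_force: 48.7
```

Emit:
{"api": "move_arm", "payload": {"motion": [[-0.0164,0.0029,0,0,0,0],[-0.033,0.0059,0,0,0,0],[-0.049,0.0088,0,0,0,0],[-0.0656,0.0117,0,0,0,0],[-0.082,0.0146,0,0,0,0],[-0.0984,0.0176,0,0,0,0],[-0.115,0.0205,0,0,0,0],[-0.131,0.0234,0,0,0,0],[-0.148,0.0263,0,0,0,0],[-0.164,0.0293,0,0,0,0],[-0.1805,0.0322,0,0,0,0],[-0.197,0.0351,0,0,0,0]]}}

```text
clock: 13.15
eef_pos: [0.4832, -0.0287, 0.0571]
tcp_rot: [0.767, 0.642, 0.002, 0.002]
contact_force: [7.9, 0.1, 2.9]
opening: 0.24
finger_force: 49.8
```

Emit:
{"api": "move_arm", "payload": {"motion": [[-0.0131,0.0023,0,0,0,0],[-0.02,0.0035,0,0,0,0],[-0.02,0.0035,0,0,0,0],[-0.02,0.0035,0,0,0,0]]}}

```text
clock: 13.55
eef_pos: [0.4773, -0.0276, 0.0571]
tcp_rot: [0.767, 0.642, 0.002, 0.002]
contact_force: [7.6, -0.3, 3.0]
opening: 0.242
finger_force: 49.8
```

```bash
python3 - <<'E'
from h import *
s=get_state();print(s['clock'],s['eef_pos'].tolist(),s['contact_force'],s['opening'])
g=[.54535,.04538,-.17657];print(inv(g,[s['eef_pos']])*1e3)
im=optics.capture('wrist')[...,::-1];cv2.imwrite('pics/w5.png',im)
for n in ('band','pointer'): print(n,[(q['location'],round(q['confidence'],2)) for q in spotter.mark_of('wrist',n)[:2]])
cv2.imwrite('pics/w5c.png',cv2.resize(im[50:270,130:430],None,fx=2.6,fy=2.6,interpolation=cv2.INTER_CUBIC))
E
```

```text
13.55 [0.4772595178966057, -0.0275833859111319, 0.05708631517730271] [ 7.61467753 -0.28800819  3.04870029] 0.2423040685927214
[[-54.21550319 -83.78931107]]
band [([176.5, 244.6], 0.74)]
pointer []
```

View pics/w5c.png

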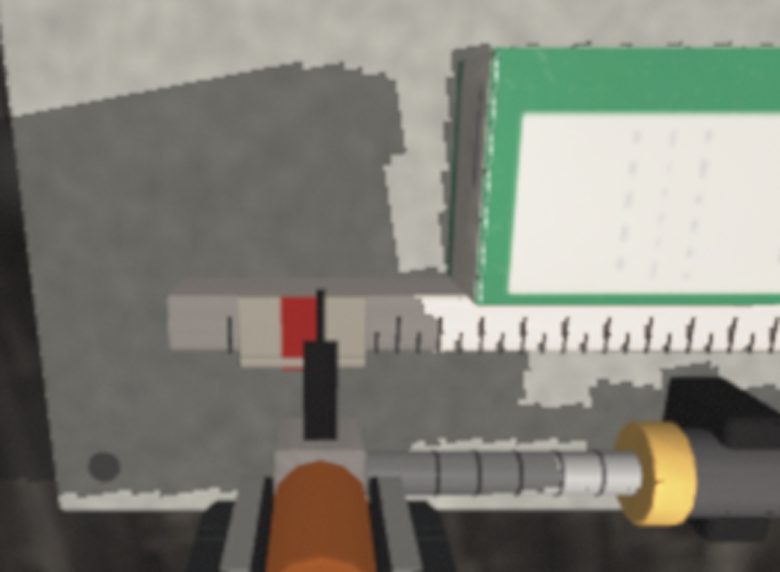

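Emit:
{"api": "move_arm", "payload": {"motion": [[-0.0068,0.0012,0,0,0,0],[-0.0135,0.0024,0,0,0,0],[-0.0135,0.0024,0,0,0,0],[-0.0135,0.0024,0,0,0,0],[-0.0135,0.0024,0,0,0,0]]}}

```text
clock: 14.2
eef_pos: [0.4734, -0.0269, 0.0571]
tcp_rot: [0.767, 0.642, 0.003, 0.002]
contact_force: [7.4, -0.8, 3.4]
opening: 0.242
finger_force: 49.8
```

```bash
python3 - <<'E'
from h import *
s=get_state();print(s['clock'],s['eef_pos'].tolist(),s['contact_force'],abs(s['joint_vel']).max())
im=optics.capture('wrist')[...,::-1];cv2.imwrite('pics/w6.png',im)
cv2.imwrite('pics/w6c.png',cv2.resize(im[50:270,130:430],None,fx=2.6,fy=2.6,interpolation=cv2.INTER_CUBIC))
E
```

```text
14.2 [0.47336226104291906, -0.026887250598794977, 0.05707173258321791] [ 7.4247583  -0.79353203  3.36929718] 0.0020177176747056963
```

View pics/w6c.png

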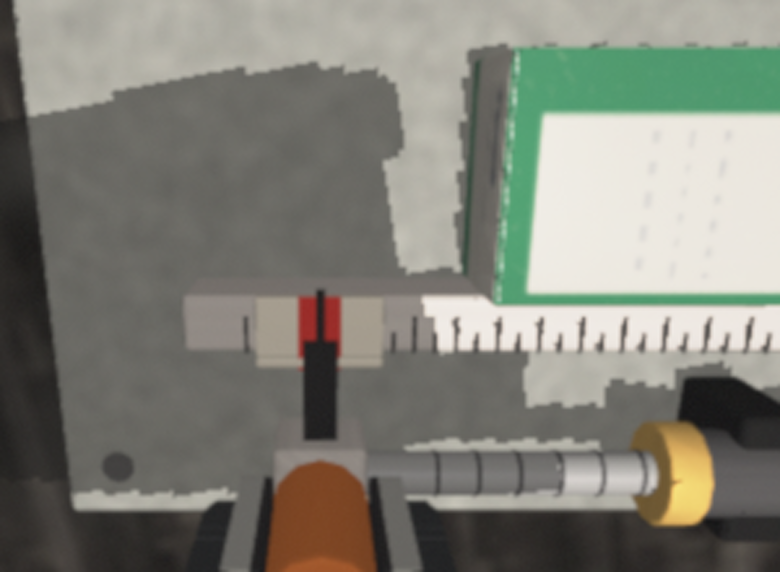

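The black pointer (column 320) stands at the centre of the red band (299–341). The carton is still in its corner and the arm is at rest, so I am handing in.

```bash
python3 -c "
from bench import job_done
print(job_done())"
```

```text
the job is handed in; nothing more can be done
None
```

The job is handed in at about 14 s: the carton was pressed flush against both fences, and the arm is holding the rod at rest with its pointer at the centre of the red band. The arm's path stayed clear of the stamp, the blue carton and the jar, but I did not check them again in a picture at the end.

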